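# Turn over a settled pigment jar in the turn-over cradle

## Task

The pigment in the blue-lidded jar has settled. Slide that jar along the plywood ledge fully home into the metal turn-over cradle, swing the cradle over by its red handle, without whipping it round, until the jar is completely upside down and keep it so for two seconds, then swing it back until the jar stands upright in the cradle again, and let go. Leave the yellow-lidded jar and everything else on the bench where it is.

Things in the scene. Friction and masses are not known exactly. Their poses are not given: they have to be found in the camera images.
- stand: turn-over stand, fixed to the bench; place and yaw vary. Origin on the bench top right under the middle of the cradle's pocket; x level along the cradle's turning axis, away from the ledge; y left, z up. The cradle's open mouth faces the ledge (-x). Upright cradle's top: 130 mm above the bench. Behind it a green bearing post, 50 mm wide, 109 mm tall, x 59 to 89 mm.
- ledge (a point): middle of the stand's level plywood ledge, on its top, 46.5 mm above the bench, axes as the stand's. The ledge covers x -175 to -32 mm and y -145 to +145 mm of the stand's frame; the two jars stand on it, one left and one right of the middle.
- pocket (a point): middle of the pocket, on the turning axis, 85 mm above the bench; turns with the cradle, axes as the stand's when upright. Aluminium cage of strips, 90 mm tall, 85 mm wide. Floor 40 mm below (1.5 mm under the ledge), roof strips 40 mm above, side strips 37 mm to either side, back wall 33.5 mm behind (+x). Jar fully home: touching the back wall, its centre then 3.5 mm behind this point.
- mouth (a point): middle of the cradle's mouth, 21 mm before the pocket's middle (-x), turns with it. The mouth is narrowed to 65 mm by an upright round steel post of 5 mm radius on either side (centres 37.5 mm left and right of this point), which keep the jar in while it is turned.
- cradle (a joint): turn of the cradle about the stand's x axis: 0 = upright, handle level to the left (+y of the stand); grows as the handle swings up and over to the right; pi = upside down, handle level to the right. Hard stops at 0 and pi. Stiff (0.25 Nm, 2 to 4 N at the handle): stays where it is left. Starts at 0.
- handle (a point): middle of the red handle: a free-spinning round sleeve, 16 mm across, parallel to the turning axis, its centre line 115 mm from it, spanning x -34 to +36 mm in the stand's frame, carried by a crank arm at x 40 to 48 mm. At start it is 85 mm above the bench, left of the cradle.
- blue_jar_mid (a point): the jar to turn: closed white plastic jar with blue screw lid and blue band, a plain cylinder 60 mm across and 75 mm tall, about 0.3 kg; this point is its centre, half-way up; z points to its lid. Stands on the ledge left or right of the middle.
- yellow_jar_mid (a point): same jar with yellow lid and band, on the other side of the ledge; to be left alone; this point is its centre, half-way up
- mallet: round wooden carving mallet standing on its head, 72 mm across, 185 mm tall; origin under its centre; not to be disturbed
- stone: small grey stone, 52 mm across, 30 mm tall; origin under its centre; not to be disturbed
- spatula: spatula lying flat, 200 mm long; origin under its middle; not to be disturbed
- tin: green banded tin, 74 mm across, 100 mm tall; origin under its centre; not to be disturbed
- mug: blue mug, 76 mm across, 90 mm tall; origin under its centre; not to be disturbed
- rubbing_block: cork rubbing block 100 x 50 x 30 mm lying flat; origin under its centre; not to be disturbed
Things that resemble listed ones, but are neither listed nor needed, are in the scene too. What is shaped like the part that bears blue_jar_mid but pink or turquoise is not meant.

How it is judged:
By the outcome, as a careful person would: the job done as asked, in the order asked, and still so for the second after the job is handed in, with the robot touching nothing.
It also fails if it takes over 72 s, if anything falls off the work surface, if the arm or the gripper's body presses on something with over 40 N, if the wrist force passes 120 N, or if a joint passes its speed limit or range.

## Robot

A 7-joint arm with a two-finger parallel gripper is mounted at the origin on the work surface. World frame = base frame: x ahead of the robot, y to its left, z up, the work surface at z = 0. Lengths are in m, angles in rad, forces in N, time in s.
With the tool pointing down it reaches from about 0.4 to 0.85 m from the base axis. Payload 4.5 kg.
Tool frame: the origin (TCP) lies midway between the tips of the shut fingers; the grasp point (between the pads) lies 19 mm behind it; z points along the fingers, y is the direction in which the jaws open and shut (so a half turn about z gives the same grasp; the last joint's range is limited). The gripper opens to 88 mm and grips with 3 to 60 N. Pads are 18 mm wide; open, the fingers measure 123 mm over their backs; the gripper's body (75 mm by 187 mm) begins 45 mm behind the grasp point.
Start: joints at [-1.158, 0.689, -0.195, 1.565, 0.157, 0.902, -0.215], TCP at [0.231, 0.581, 0.239] pointing down, gripper open.
Joint ranges: [-3.01, 3.01], [-0.46, 2.08], [-1.47, 1.51], [0.13, 2.56], [-1, 4.14], [0.04, 2.09], [-2.66, 2.66]. Speed limits (rad/s): [2.57, 2.57, 3.14, 3.14, 3.14, 3.14, 3.14].

## Interface

Orientations are given as a unit quaternion [x, y, z, w].
In Python, from plant import r gives the robot as it stands. The module is installed in compiled form; this text tells all that it offers.
- The arm moves only by the shell command python3 -m jog 'ROWS' [FORCE]. ROWS is JSON, a list of rows, each an object with "translation": the shift along the tool's x, y, z in units of 40 mm (1.0 is 40 mm), a list of three; "twist": the turn about the tool's z in units of 6 degrees (1.0 is 6 degrees); "claw": the opening in per cent of the stroke, from 0 (shut) to 100 (fully open). A call has 1 to 20 rows; each row shifts and turns the commanded pose from where the row before left it, along the tool's axes as they then stand; what a row does not reach is not made up. A row lasts 1/12 s, in which the tool goes at most 41.7 mm and 7.16 degrees, less where a joint would pass 70% of its speed; a pose out of reach is approached as far as the arm can. A call is refused whole if a number of a shift passes 1 or a number of a turn 1, either way. A call with a gripper value outside its range is refused whole. The fingers move at their own pace and stop on an object; FORCE is the grip in N (left out, the last holds). Time passes only in rows, so rows that do not move let the fingers close. It gives the time, the measured TCP pose, the force and the opening at its end, in the units of the state.
- r.get_state(): the state, without advancing time (a new reading comes with each control period).
- r.snapshot(name): name is "scene" or "top" or "wrist"; returns a dict with "img" (384x512x3 uint8, red, green, blue), "fx", "fy", "cx", "cy" (pixels), "dist_coeffs" ([k1, k2, p1, p2, k3] as OpenCV has them; the pictures are not rectified), "origin" and "rotation" of the camera in the world; the wrist camera has in their place "T_tool_cam" (4x4, takes a point from camera to tool coordinates, whose origin is the TCP and whose axes are the flange's). Camera axes: x right, y up, looking along -z (the intrinsics and any distortion apply to the point x, -y, -z); pixel columns grow to the right and rows downward; lengths in m; the calibration is good to about 2 mm. A picture is of the moment at which its call begins: read the wrist's pose just before it. There is no depth.
- r.finish_job(): hands the job in, once; it reports no verdict.
Trained networks look in the newest picture that a camera, given by its name, has taken for a name from the list of things; names that differ only in an ending like _2 or _b are one class to them, and where a whole thing is asked for, a point or a joint stands for the part that bears it (a point fixed in the world has none). Each returns a list of dicts, best first, with "confidence" (0 to 1); they miss things now and then, are a little off and sometimes report something else, mostly with a low value. They report only what shows in the picture. A call takes as long as a camera call. They do not tell look-alikes from the thing itself.
- r.spot_in(label, camera): "rect" ([left, top, right, bottom] in pixels, round what is visible of it).
- r.spot_point(label, camera): "location" ([row, column] in pixels: a listed point, or the origin of a listed thing).
The state is a dict: "clock": time; "q": joint angles; "qd": joint speeds; "joint_torque": joint torques, N m; "tool_pos": TCP position; "eef_rot": TCP orientation; "contact_force": force on the tool from outside, world axes, zero at the start; "moment": the same for the moment, N m; "opening": opening from 0.0 (shut) to 1.0 (fully open).
Only numpy, scipy, OpenCV 4.12 (cv2) and the standard library are available. Lean on these libraries where they do the work, as an engineer would, in place of code of your own. Each camera call takes 0.05 s, during which the arm holds its last target. There are 200 camera calls.

## Working session

There is one attempt and no reset: what is moved stays moved. The work goes in short steps, Python scripts to look and compute and a shell command to move; the robot and the scene stay as the last step left them, time stands still between calls to the robot, and variables do not carry over. Pictures are saved under pics/ and viewed, about 8 in all and at most 12, crops included, and the job is handed in when it is done.

```bash
mkdir -p pics
cat > h.py <<'E'
import numpy as np, cv2, json
from scipy.spatial.transform import Rotation as R
from plant import r
def cam(name):
    s=r.get_state(); d=r.snapshot(name)
    if name=="wrist":
        T=np.eye(4);T[:3,:3]=R.from_quat(s["eef_rot"]).as_matrix();T[:3,3]=s["tool_pos"]
        T=T@np.array(d["T_tool_cam"]);d["origin"]=T[:3,3];d["rotation"]=T[:3,:3]
    d["rotation"]=np.array(d["rotation"]);d["origin"]=np.array(d["origin"])
    d["K"]=np.array([[d["fx"],0,d["cx"]],[0,d["fy"],d["cy"]],[0,0,1.]]);return d
def ray(d,row,col):
    p=cv2.undistortPoints(np.array([[[col,row]]],float),d["K"],np.array(d["dist_coeffs"],float))[0,0]
    v=d["rotation"]@np.array([p[0],-p[1],-1]);return v/np.linalg.norm(v)
def at_z(d,row,col,z):
    v=ray(d,row,col);return d["origin"]+v*(z-d["origin"][2])/v[2]
def proj(d,P):
    c=(np.atleast_2d(P)-d["origin"])@d["rotation"]
    c=c*[1,-1,-1]
    return cv2.projectPoints(c,np.zeros(3),np.zeros(3),d["K"],np.array(d["dist_coeffs"],float))[0][:,0]
def save(d,n): cv2.imwrite("pics/"+n,d["img"][:,:,::-1])
E
python3 - <<'E'
from h import *
s=r.get_state();print(s["clock"],np.round(s["tool_pos"],3),np.round(s["eef_rot"],3))
Z=dict(stand=0,ledge=.0465,pocket=.085,mouth=.085,handle=.085,blue_jar_mid=.084,yellow_jar_mid=.084,mallet=0,stone=0,spatula=0,tin=0,mug=0,rubbing_block=0)
ims=[]
for c in("scene","top"):
    d=cam(c);save(d,c+"0.png");print(c,d["origin"].round(3))
    for k,z in Z.items():
        for o in r.spot_point(k,c)[:2]: print(c,k,round(o["confidence"],2),np.round(o["location"]),at_z(d,*o["location"],z).round(3))
E
```

```text
0.0 [0.231 0.58  0.238] [ 0.188  0.982 -0.001 -0.   ]
scene [ 1.508 -0.221  0.833]Traceback (most recent call last):
  File "<stdin>", line 8, in <module>
  File "h.py", line 15, in at_z
    v=ray(d,row,col);return d["origin"]+v*(z-d["origin"][2])/v[2]
  File "h.py", line 13, in ray
    v=d["rotation"]@np.array([p[0],-p[1],-1]);return v/np.linalg.norm(v)
      ~~~~~~~~~~~~~^~~~~~~~~~~~~~~~~~~~~~~~~~
ValueError: matmul: Input operand 1 has a mismatch in its core dimension 0, with gufunc signature (n?,k),(k,m?)->(n?,m?) (size 3 is different from 4)
```

```bash
sed -i 's/    d\["rotation"\]=np.array(d\["rotation"\]);/    if np.size(d["rotation"])==4: d["rotation"]=R.from_quat(d["rotation"]).as_matrix()\n    /' h.py
python3 - <<'E'
from h import *
Z=dict(stand=0,ledge=.0465,pocket=.085,mouth=.085,handle=.085,blue_jar_mid=.084,yellow_jar_mid=.084,mallet=0,stone=0,spatula=0,tin=0,mug=0,rubbing_block=0)
for c in("scene","top"):
    d=cam(c);save(d,c+"0.png");print(c,d["origin"].round(3))
    for k,z in Z.items():
        for o in r.spot_point(k,c)[:2]: print(c,k,round(o["confidence"],2),np.round(o["location"]),at_z(d,*o["location"],z).round(3))
E
```

```text
scene [ 1.508 -0.221  0.833]
scene stand 0.68 [242. 244.] [ 0.629 -0.05   0.   ]
scene pocket 0.77 [221. 239.] [ 0.637 -0.062  0.085]
scene pocket 0.55 [229. 121.] [ 0.593 -0.365  0.085]
scene mouth 0.72 [215. 240.] [ 0.613 -0.053  0.085]
scene handle 0.67 [213. 280.] [0.632 0.051 0.085]
scene blue_jar_mid 0.94 [184. 233.] [ 0.463 -0.044  0.084]
scene blue_jar_mid 0.6 [177. 259.] [0.445 0.04  0.084]
scene yellow_jar_mid 0.93 [201. 203.] [ 0.525 -0.143  0.084]
scene yellow_jar_mid 0.23 [244. 238.] [ 0.721 -0.081  0.084]
scene mallet 0.65 [230. 117.] [ 0.487 -0.394  0.   ]
scene stone 0.65 [267. 164.] [ 0.671 -0.274  0.   ]
scene stone 0.34 [246. 242.] [ 0.641 -0.057  0.   ]
scene spatula 0.61 [241. 316.] [0.674 0.148 0.   ]
scene spatula 0.26 [209. 229.] [ 0.472 -0.061  0.   ]
scene tin 0.84 [212. 391.] [0.608 0.409 0.   ]
scene tin 0.29 [215. 240.] [ 0.51  -0.036 -0.   ]
scene mug 0.55 [264. 117.] [ 0.631 -0.391  0.   ]
scene rubbing_block 0.96 [187. 355.] [0.46 0.36 0.  ]
scene rubbing_block 0.55 [194. 269.] [0.432 0.076 0.   ]
top [0.44  0.    0.962]
top stand 0.56 [173. 280.] [ 0.
[... 183 characters left out ...]
 [169. 290.] [ 0.628 -0.066  0.085]
top handle 0.68 [227. 409.] [ 0.495 -0.356  0.085]
top handle 0.5 [161. 237.] [0.644 0.062 0.085]
top blue_jar_mid 0.97 [266. 278.] [ 0.397 -0.042  0.084]
top blue_jar_mid 0.82 [275. 238.] [0.374 0.05  0.084]
top yellow_jar_mid 0.66 [217. 319.] [ 0.513 -0.137  0.084]
top mallet 0.58 [228. 408.] [ 0.496 -0.386  0.   ]
top stone 0.77 [164. 366.] [ 0.666 -0.277  0.   ]
top spatula 0.92 [159. 198.] [0.669 0.171 0.   ]
top spatula 0.23 [215. 318.] [ 0.526 -0.148  0.   ]
top tin 0.72 [180. 112.] [0.606 0.404 0.   ]
top tin 0.16 [182. 410.] [ 0.62  -0.396  0.   ]
top mug 0.95 [183. 409.] [ 0.618 -0.393  0.   ]
top rubbing_block 0.9 [236. 122.] [0.457 0.365 0.   ]
```

View pics/scene0.png

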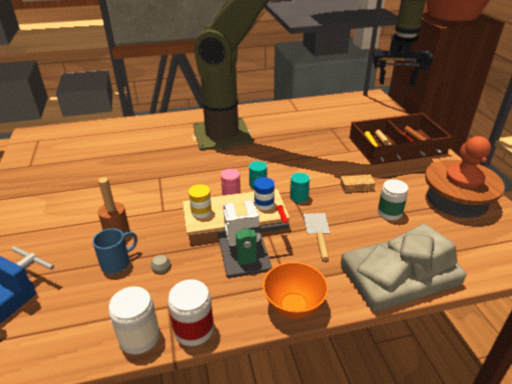

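View pics/top0.png

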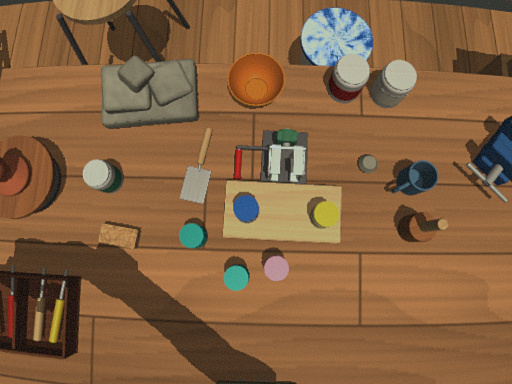

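Scene picture: blue jar on the ledge at (264,190), yellow at (200,203), stand at (244,240), handle at (282,213). The turquoise and pink jars stand on the bench behind. Top picture: ledge corners are about (226,181), (341,186), (339,242) and (223,237), blue lid at (245,208), yellow lid at (326,214), handle at (238,163). Next I fit the stand pose.

```bash
cat > fit.py <<'E'
from h import *
from scipy.optimize import least_squares
def S(p,pts):
    c,s=np.cos(p[2]),np.sin(p[2]);pts=np.atleast_2d(pts).astype(float)
    o=pts.copy();o[:,0]=p[0]+c*pts[:,0]-s*pts[:,1];o[:,1]=p[1]+s*pts[:,0]+c*pts[:,1];return o
def inv(p,w):
    c,s=np.cos(p[2]),np.sin(p[2]);dx,dy=w[0]-p[0],w[1]-p[1];return np.array([c*dx+s*dy,-s*dx+c*dy,w[2]])
E
python3 - <<'E'
from fit import *
d=cam("top");img=d["img"];hsv=cv2.cvtColor(img,cv2.COLOR_RGB2HSV)
print("ply hsv",hsv[225,280],"table",hsv[260,200])
sub=img[140:260,210:360].astype(int)
m=((hsv[...,1]<140)&(hsv[...,2]>150)&(abs(hsv[...,0].astype(int)-hsv[225,280,0])<6)).astype(np.uint8)
n,l,st,_=cv2.connectedComponentsWithStats(m);k=l[225,280];print(st[k])
c=max(cv2.findContours((l==k).astype(np.uint8),cv2.RETR_EXTERNAL,cv2.CHAIN_APPROX_NONE)[0],key=len)
print(cv2.boxPoints(cv2.minAreaRect(c)).round(1).tolist())
def cen(lo,hi,box):
    r0,r1,c0,c1=box;mm=cv2.inRange(hsv[r0:r1,c0:c1],lo,hi);y,x=np.nonzero(mm);print("blob",len(y),x.min()+c0,x.max()+c0,y.min()+r0,y.max()+r0);return (y.min()+y.max())/2+r0,(x.min()+x.max())/2+c0
b=cen((105,120,40),(125,255,255),(185,230,225,270));y=cen((24,180,120),(34,255,255),(190,235,305,350))
bl,yl=at_z(d,*b,.1215),at_z(d,*y,.1215);print(b,bl.round(4),y,yl.round(4))
P=np.array([[-32,145,46.5],[-32,-145,46.5],[-175,-145,46.5],[-175,145,46.5]])/1000
bx=cv2.boxPoints(cv2.minAreaRect(c))
uv=np.array([[225.5,181],[341.5,185.5],[339.5,242.5],[223,237.5]])
uv=np.array([min(bx,key=lambda q:np.hypot(*(q-u))) for u in uv])
f=lambda p:(proj(d,S(p,P))-uv).ravel()
s=least_squares(f,[.634,-.055,0]);p=s.x;print(p.round(4),s.fun.round(1))
print("blue",inv(p,bl).round(4),"yellow",inv(p,yl).round(4))
dd=cam("scene")
for nm,D in(("t",d),("s",dd)):
  print(nm,proj(D,S(p,np.vstack([P,[[0,0,.13],[0,.115,.085],[.074,0,.109]]]))).round().tolist())
T=r.get_state();print(R.from_quat(T["eef_rot"]).as_matrix().round(3))
E
```

```text
ply hsv [ 22 104 187] table [ 14 148 164]
[ 223  181  119   62 5154]
[[222.5, 237.1999969482422], [225.39999389648438, 180.1999969482422], [342.5, 186.1999969482422], [339.6000061035156, 243.1999969482422]]
blob 494 234 258 196 220
blob 163 314 337 202 225
(np.float64(208.0), np.float64(246.0)) [0.5274 0.0347 0.1215] (np.float64(213.5), np.float64(325.5)) [ 0.519  -0.1464  0.1215]
[ 0.6321 -0.0561 -0.0299] [ 0.7 -0.2 -1.  -0.1  0.5  0.3 -0.2  0.1]
blue [-0.1074  0.0876  0.1215] yellow [-0.1104 -0.0937  0.1215]
t [[226.0, 180.0], [342.0, 186.0], [340.0, 243.0], [222.0, 237.0], [287.0, 163.0], [238.0, 165.0], [287.0, 135.0]]
s [[290.0, 216.0], [187.0, 231.0], [183.0, 200.0], [277.0, 187.0], [240.0, 207.0], [283.0, 214.0], [246.0, 231.0]]
[[-0.929  0.37   0.   ]
 [ 0.37   0.929  0.   ]
 [ 0.     0.    -1.   ]]
```

```bash
python3 -m jog '[{"translation":[0,0,0],"twist":-0.83,"claw":100},{"translation":[0,0,0],"twist":-0.83,"claw":100},{"translation":[0,0,0],"twist":-0.83,"claw":100},{"translation":[0,0,0],"twist":-0.84,"claw":100},{"translation":[-0.48,-0.84,0],"twist":0,"claw":100},{"translation":[-0.48,-0.84,0],"twist":0,"claw":100},{"translation":[-0.48,-0.84,0],"twist":0,"claw":100},{"translation":[-0.48,-0.84,0],"twist":0,"claw":100},{"translation":[-0.48,-0.84,0],"twist":0,"claw":100},{"translation":[-0.48,-0.84,0],"twist":0,"claw":100},{"translation":[-0.48,-0.84,0],"twist":0,"claw":100},{"translation":[-0.48,-0.84,0],"twist":0,"claw":100},{"translation":[-0.48,-0.84,0],"twist":0,"claw":100},{"translation":[-0.48,-0.84,0],"twist":0,"claw":100},{"translation":[-0.48,-0.84,0],"twist":0,"claw":100},{"translation":[-0.48,-0.84,0],"twist":0,"claw":100},{"translation":[-0.48,-0.84,0],"twist":0,"claw":100},{"translation":[-0.48,-0.84,0],"twist":0,"claw":100},{"translation":[-0.48,-0.84,0],"twist":0,"claw":100},{"translation":[-0.48,-0.84,0],"twist":0,"claw":100}]' 20
python3 - <<'E'
from fit import *
s=r.get_state();p=[.6321,-.0561,-.0299]
print(s["clock"],inv(p,s["tool_pos"]).round(4),R.from_quat(s["eef_rot"]).as_matrix().round(3).tolist())
d=cam("wrist");save(d,"w1.png");print(d["origin"].round(3))
for k in("blue_jar_mid","pocket","mouth","handle","ledge"):
  for o in r.spot_point(k,"wrist")[:2]: print(k,round(o["confidence"],2),np.round(o["location"]),inv(p,at_z(d,*o["location"],{"ledge":.0465}.get(k,.085))).round(4))
E
```

```text
clock: 3.27
tool_pos: [0.5228, 0.0322, 0.2389]
eef_rot: [0.015, 1.0, 0.0, 0.0]
contact_force: [0.1, 0.3, -0.6]
opening: 1.005
3.2667 [-0.1119  0.085   0.2389] [[-1.0, 0.03, 0.001], [0.03, 1.0, 0.0], [-0.001, 0.0, -1.0]]
[0.443 0.034 0.385]
blue_jar_mid 0.77 [  2. 271.] [-0.2593  0.1006  0.085 ]
pocket 0.71 [278. 172.] [-0.0017  0.0017  0.085 ]
handle 0.87 [284. 282.] [0.0051 0.117  0.085 ]
ledge 0.58 [176. 172.] [-0.1026  0.0004  0.0465]
```

View pics/w1.png

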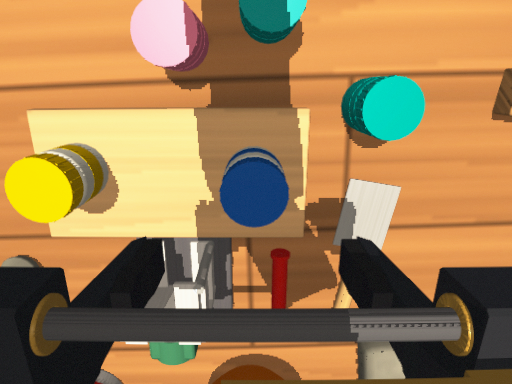

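The wrist view agrees with the fit: blue lid at (row 187, col 254), ledge corners at (28,109), (309,108), (304,236) and (50,237), handle at col 281. I refine from this picture.

Run:
```python
from fit import *
d=cam("wrist");hsv=cv2.cvtColor(d["img"],cv2.COLOR_RGB2HSV)
P=np.array([[-32,145,46.5],[-32,-145,46.5],[-175,-145,46.5],[-175,145,46.5]])/1000
uv=np.array([[304,236],[50.,237],[28,109],[309,108]])
s=least_squares(lambda p:(proj(d,S(p,P))-uv).ravel(),[.632,-.056,-.03]);p=s.x;print(p.round(4),s.fun.round(1))
m=cv2.inRange(hsv[140:240,210:300],(105,150,60),(125,255,255));y,x=np.nonzero(m);print(x.min()+210,x.max()+210,y.min()+140,y.max()+140)
q=[.6321,-.0561,-.0299]
w=at_z(d,190,254.5,.1215)
for P0 in(p,q):print("lid",inv(P0,w).round(4),"tcp",inv(P0,r.get_state()["tool_pos"]).round(4))
m=cv2.inRange(hsv[240:308,260:300],(0,150,60),(6,255,255))|cv2.inRange(hsv[240:308,260:300],(174,150,60),(180,255,255));y,x=np.nonzero(m)
for rr in(262,285,303):
  c=x[y==rr-240]+260;print(rr,c.min(),c.max(),[inv(P0,at_z(d,rr,c.mean(),.09)).round(4).tolist() for P0 in(p,q)])
for a in(.085-.04,):print(proj(d,S(p,[[-.021,.0375,.13],[-.021,-.0375,.13],[-.034,.115,.085]])).round())
cv2.imwrite("pics/w1c.png",cv2.resize(d["img"][200:384,100:320,::-1],None,fx=3,fy=3))
```

```text
[ 0.6324 -0.0525 -0.0268] [ 0.3  1.5  0.6  0.3 -3.  -0.1  2.1 -0.7]
216 283 150 227
lid [-0.1115  0.0877  0.1215] tcp [-0.1133  0.0854  0.2388]
lid [-0.1116  0.0909  0.1215] tcp [-0.1134  0.0886  0.2388]
262 269 283 [[-0.0255, 0.1099, 0.09], [-0.0256, 0.1134, 0.09]]
285 269 282 [[0.0015, 0.11, 0.09], [0.0014, 0.1136, 0.09]]
303 268 281 [[0.0236, 0.1095, 0.09], [0.0235, 0.1131, 0.09]]
[[199. 289.]
 [116. 288.]
 [281. 252.]]
```

View pics/w1c.png

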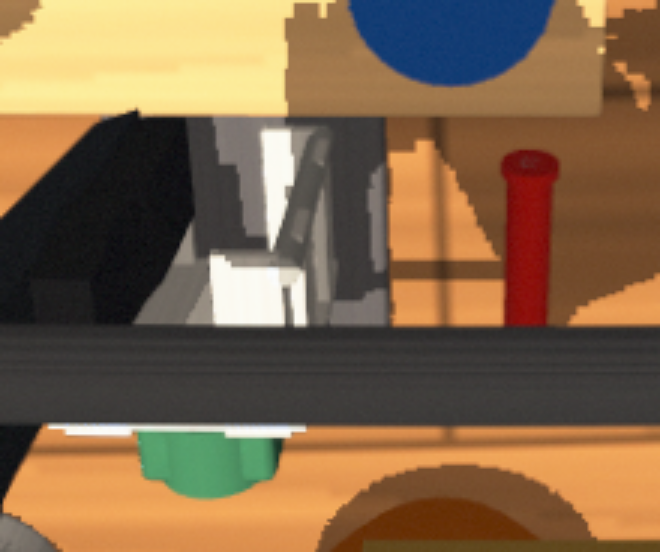

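```bash
python3 -m jog '[{"translation":[0,0,0.8],"twist":0,"claw":100},{"translation":[0,0,0.8],"twist":0,"claw":100},{"translation":[0,0,0.8],"twist":0,"claw":100},{"translation":[0,0,0.8],"twist":0,"claw":100},{"translation":[0,0,0.8],"twist":0,"claw":100},{"translation":[0,0,0],"twist":0,"claw":100},{"translation":[0,0,0],"twist":0,"claw":60},{"translation":[0,0,0],"twist":0,"claw":60},{"translation":[0,0,0],"twist":0,"claw":60},{"translation":[0,0,0],"twist":0,"claw":60},{"translation":[0,0,0],"twist":0,"claw":60},{"translation":[0,0,0],"twist":0,"claw":60},{"translation":[0,0,0],"twist":0,"claw":60}]' 12
python3 - <<'E'
from fit import *
s=r.get_state();p=[.632,-.0565,-.029];print(inv(p,s["tool_pos"]).round(4),s["opening"],np.round(s["contact_force"],1),R.from_quat(s["eef_rot"]).as_euler("xyz",degrees=True).round(2))
E
```

```text
clock: 4.7
tool_pos: [0.5231, 0.0344, 0.0804]
eef_rot: [0.015, 1.0, 0.0, 0.002]
contact_force: [0.8, 0.1, 8.2]
opening: 0.675
[-0.1115  0.0877  0.0804] 0.6749520221221902 [0.8 0.1 8.2] [179.96   0.18 178.26]
```

```bash
python3 -m jog '[{"translation":[0,-0.1,0],"twist":0,"claw":60},{"translation":[0,-0.3,0],"twist":0,"claw":60},{"translation":[0,-0.3,0],"twist":0,"claw":60},{"translation":[0,-0.3,0],"twist":0,"claw":60},{"translation":[0,-0.3,0],"twist":0,"claw":60},{"translation":[0,-0.3,0],"twist":0,"claw":60},{"translation":[0,-0.3,0],"twist":0,"claw":60},{"translation":[0,-0.2,0],"twist":0,"claw":60},{"translation":[0,-0.09,0],"twist":0,"claw":60},{"translation":[0,0,0],"twist":0,"claw":60},{"translation":[0,0,0],"twist":0,"claw":60}]'
python3 - <<'E'
from fit import *
s=r.get_state();p=[.632,-.0565,-.029];print(inv(p,s["tool_pos"]).round(4),s["opening"],np.round(s["contact_force"],1),R.from_quat(s["eef_rot"]).as_euler("xyz",degrees=True).round(2))
for c in("top","wrist"):
  d=cam(c);save(d,c+"2.png")
  for k in("blue_jar_mid","pocket","mouth","handle"):
    for o in r.spot_point(k,c)[:2]: print(c,k,round(o["confidence"],2),np.round(o["location"]),inv(p,at_z(d,*o["location"],.085)).round(4))
E
```

```text
clock: 5.62
tool_pos: [0.5216, -0.0522, 0.0804]
eef_rot: [0.015, 1.0, 0.001, 0.003]
contact_force: [0.2, 1.9, 7.2]
opening: 0.679
[-0.1105  0.0011  0.0804] 0.6789124657490169 [0.2 1.9 7.2] [179.87   0.31 178.31]
top blue_jar_mid 0.95 [267. 275.] [-0.2369  0.0135  0.085 ]
top blue_jar_mid 0.59 [234. 191.] [-0.1717  0.2153  0.085 ]
top pocket 0.67 [169. 288.] [-0.0034 -0.0055  0.085 ]
top mouth 0.94 [173. 285.] [-0.0151  0.0013  0.085 ]
top handle 0.69 [163. 235.] [0.0033 0.1226 0.085 ]
```

View pics/wrist2.png

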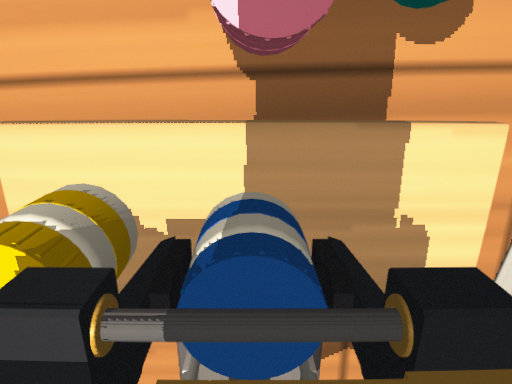

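Jar is in line with the mouth, gripped, yellow jar clear. Feeding it part-way in.

```bash
python3 -m jog '[{"translation":[-0.1,-0.02,0],"twist":0,"claw":60},{"translation":[-0.2,0,0],"twist":0,"claw":60},{"translation":[-0.2,0,0],"twist":0,"claw":60},{"translation":[-0.2,0,0],"twist":0,"claw":60},{"translation":[-0.2,0,0],"twist":0,"claw":60},{"translation":[-0.2,0,0],"twist":0,"claw":60},{"translation":[-0.2,0,0],"twist":0,"claw":60},{"translation":[-0.2,0,0],"twist":0,"claw":60},{"translation":[-0.12,0,0],"twist":0,"claw":60},{"translation":[0,0,0],"twist":0,"claw":60},{"translation":[0,0,0],"twist":0,"claw":60}]'
python3 - <<'E'
from fit import *
s=r.get_state();p=[.632,-.0565,-.029];print(inv(p,s["tool_pos"]).round(4),s["opening"],np.round(s["contact_force"],1),R.from_quat(s["eef_rot"]).as_euler("xyz",degrees=True).round(2))
d=cam("scene");save(d,"s3.png");e=cam("top")
a=cv2.resize(d["img"][140:280,170:310],None,fx=4,fy=4)
cv2.imwrite("pics/s3c.png",a[:,:,::-1])
E
```

```text
clock: 7.03
tool_pos: [0.5849, -0.0564, 0.0789]
eef_rot: [0.015, 1.0, -0.0, 0.001]
contact_force: [-0.1, -0.1, 1.0]
opening: 0.673
[-0.0471 -0.0013  0.0789] 0.6727682073144127 [-0.1 -0.1  1. ] [1.8000e+02 8.0000e-02 1.7826e+02]
```

View pics/s3c.png

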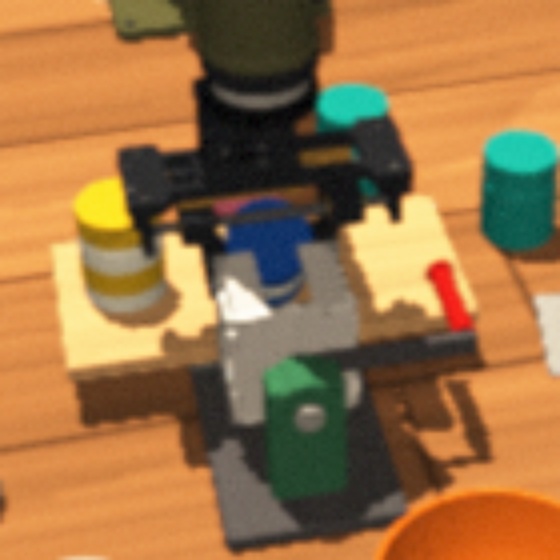

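```bash
python3 -m jog '[{"translation":[0,0,0],"twist":0,"claw":80},{"translation":[0,0,0],"twist":0,"claw":80},{"translation":[0,0,0],"twist":0,"claw":80},{"translation":[0,0,0],"twist":0,"claw":80},{"translation":[0,0,-0.7],"twist":0,"claw":80},{"translation":[0,0,-0.7],"twist":0,"claw":80},{"translation":[0,0,-0.7],"twist":0,"claw":80},{"translation":[0.7,0,0],"twist":0,"claw":23},{"translation":[0.7,0.03,0],"twist":0,"claw":23},{"translation":[0,0,0],"twist":0,"claw":23},{"translation":[0,0,0],"twist":0,"claw":23},{"translation":[0,0,0],"twist":0,"claw":23},{"translation":[0,0,0],"twist":0,"claw":23},{"translation":[0,0,0],"twist":0,"claw":23},{"translation":[0,0,0],"twist":0,"claw":23}]'
python3 - <<'E'
from fit import *
s=r.get_state();p=[.632,-.0565,-.029];print(inv(p,s["tool_pos"]).round(4),s["opening"]*88,np.round(s["contact_force"],1))
d=cam("wrist");save(d,"w4.png");
for k in("blue_jar_mid","pocket","mouth","handle"):
    for o in r.spot_point(k,"wrist")[:2]: print(k,round(o["confidence"],2),np.round(o["location"]),inv(p,at_z(d,*o["location"],.085)).round(4))
E
```

```text
clock: 8.38
tool_pos: [0.529, -0.0532, 0.1625]
eef_rot: [0.015, 1.0, 0.0, 0.0]
contact_force: [0.1, 0.3, 0.2]
opening: 0.236
[-0.1031  0.0003  0.1625] 20.772068901731608 [0.1 0.3 0.2]
pocket 0.31 [280. 452.] [-0.0385  0.1591  0.085 ]
```

View pics/w4.png

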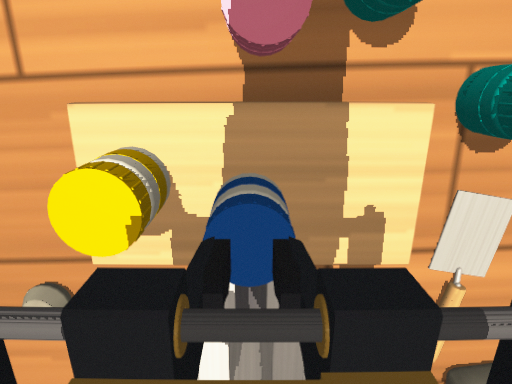

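Run:
```python
from fit import *
p=[.632,-.0565,-.029];d=cam("wrist")
for cx in(-.055,-.047,-.04): print(cx,proj(d,S(p,[[cx-.03,0,.0465],[cx-.03,0,.1215],[cx,.03,.1215],[cx,-.03,.1215]])).round(1).tolist())
print(proj(d,S(p,[[-.094,.01,.1625]])))
```

```text
-0.055 [[251.3, 209.5], [251.3, 251.0], [296.5, 291.4], [206.1, 291.5]]
-0.047 [[251.3, 218.2], [251.3, 262.2], [295.9, 301.6], [206.7, 301.7]]
-0.04 [[251.3, 225.7], [251.3, 271.7], [295.5, 310.3], [207.1, 310.4]]
[[270.93009523 273.09611295]]
```

Run:
```python
from fit import *
p=[.632,-.0565,-.029];d=cam("wrist");print(inv(p,r.get_state()["tool_pos"]).round(4))
hsv=cv2.cvtColor(d["img"],cv2.COLOR_RGB2HSV);m=cv2.inRange(hsv,(105,150,40),(125,255,255));m[:,:190]=0;m[:,310:]=0
for rr in range(170,292,6):
  x=np.nonzero(m[rr])[0];print(rr,(x.min(),x.max()) if len(x) else None,end=" ")
print()
a=np.linspace(0,2*np.pi,60)
img=d["img"].copy()
for cx,col in((-.047,(0,255,0)),(-.07,(255,0,0)),(-.09,(255,0,255))):
  for z in(.0465,.1215):
    for q in proj(d,S(p,np.c_[cx+.03*np.cos(a),.03*np.sin(a),0*a+z])): cv2.circle(img,tuple(int(v) for v in q.round()),1,col,-1)
for q in proj(d,S(p,[[-.175,.145,.0465],[-.032,.145,.0465],[-.175,-.145,.0465]])): cv2.circle(img,tuple(int(v) for v in q.round()),3,(255,255,255),-1)
cv2.imwrite("pics/ov.png",cv2.resize(img[90:340,60:460,::-1],None,fx=2,fy=2))
```

```text
[-0.1038  0.0002  0.1627]
170 None 176 None 182 (np.int64(232), np.int64(267)) 188 (np.int64(223), np.int64(275)) 194 (np.int64(218), np.int64(280)) 200 (np.int64(216), np.int64(283)) 206 (np.int64(220), np.int64(279)) 212 (np.int64(215), np.int64(283)) 218 (np.int64(210), np.int64(287)) 224 (np.int64(208), np.int64(289)) 230 (np.int64(207), np.int64(292)) 236 (np.int64(205), np.int64(293)) 242 (np.int64(231), np.int64(272)) 248 (np.int64(230), np.int64(272)) 254 (np.int64(231), np.int64(271)) 260 (np.int64(231), np.int64(271)) 266 (np.int64(231), np.int64(271)) 272 (np.int64(231), np.int64(271)) 278 (np.int64(230), np.int64(272)) 284 (np.int64(234), np.int64(265)) 290 None
```

View pics/ov.png

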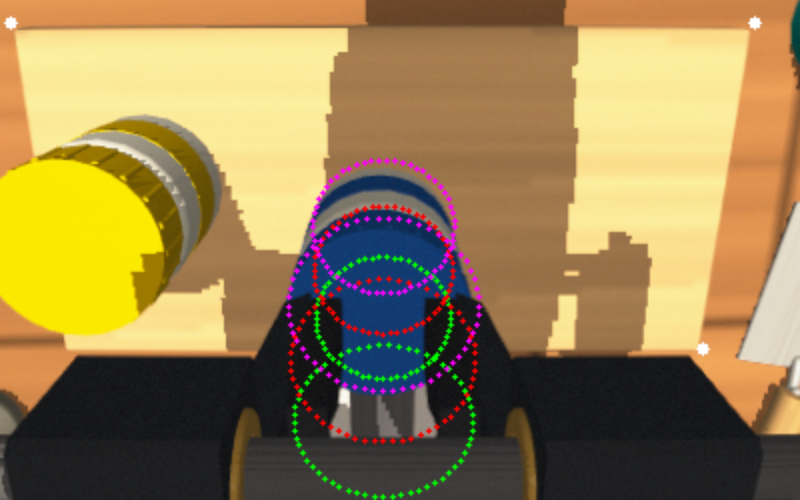

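The overlay shows the jar upright at x ≈ -90 mm. The arm lags its commands, so the fingers were still beside the lid when they started back, and they dragged the jar out again. No harm done. I'll go behind it with pauses and push it in between the two fingertips.

```bash
python3 -m jog '[{"translation":[0.5,-0.02,0],"twist":0,"claw":23},{"translation":[0.5,-0.01,0],"twist":0,"claw":23},{"translation":[0,0,0],"twist":0,"claw":23},{"translation":[0,0,0],"twist":0,"claw":23},{"translation":[0,0,0],"twist":0,"claw":23},{"translation":[0,0,0.5],"twist":0,"claw":23},{"translation":[0,0,0.5],"twist":0,"claw":23},{"translation":[0,0,0.5],"twist":0,"claw":23},{"translation":[0,0,0.55],"twist":0,"claw":23},{"translation":[0,0,0],"twist":0,"claw":23},{"translation":[0,0,0],"twist":0,"claw":23},{"translation":[0,0,0],"twist":0,"claw":23}]'
python3 - <<'E'
from fit import *
s=r.get_state();p=[.632,-.0565,-.029];print(inv(p,s["tool_pos"]).round(4),s["opening"]*88,np.round(s["contact_force"],1))
E
```

```text
clock: 9.73
tool_pos: [0.4892, -0.0531, 0.0814]
eef_rot: [0.015, 1.0, 0.0, 0.001]
contact_force: [-0.1, 0.6, -0.1]
opening: 0.236
[-0.1428 -0.0008  0.0814] 20.768818192004275 [-0.1  0.6 -0.1]
```

```bash
python3 -m jog '[{"translation":[-0.1,0,0],"twist":0,"claw":23},{"translation":[-0.15,0,0],"twist":0,"claw":23},{"translation":[-0.15,0,0],"twist":0,"claw":23},{"translation":[-0.15,0,0],"twist":0,"claw":23},{"translation":[-0.15,0,0],"twist":0,"claw":23},{"translation":[-0.15,0,0],"twist":0,"claw":23},{"translation":[-0.15,0,0],"twist":0,"claw":23},{"translation":[-0.15,0,0],"twist":0,"claw":23},{"translation":[-0.15,0,0],"twist":0,"claw":23},{"translation":[-0.15,0,0],"twist":0,"claw":23},{"translation":[-0.15,0,0],"twist":0,"claw":23},{"translation":[-0.15,0,0],"twist":0,"claw":23},{"translation":[-0.15,0,0],"twist":0,"claw":23},{"translation":[-0.15,0,0],"twist":0,"claw":23},{"translation":[-0.15,0,0],"twist":0,"claw":23},{"translation":[0,0,0],"twist":0,"claw":23},{"translation":[0,0,0],"twist":0,"claw":23}]'
python3 - <<'E'
from fit import *
s=r.get_state();p=[.632,-.0565,-.029];print(inv(p,s["tool_pos"]).round(4),s["opening"]*88,np.round(s["contact_force"],1))
d=cam("wrist");hsv=cv2.cvtColor(d["img"],cv2.COLOR_RGB2HSV);m=cv2.inRange(hsv,(105,150,40),(125,255,255));m[:,:120]=0;m[:,380:]=0
for rr in range(200,320,10):
  x=np.nonzero(m[rr])[0];print(rr,(x.min(),x.max()) if len(x) else None,end=" ")
save(d,"w5.png")
E
```

```text
clock: 11.15
tool_pos: [0.5773, -0.0559, 0.0806]
eef_rot: [0.015, 1.0, 0.0, 0.001]
contact_force: [-1.0, -0.4, 0.2]
opening: 0.227
[-0.0547 -0.0009  0.0806] 20.00270998656344 [-1.  -0.4  0.2]
200 None 210 None 220 None 230 None 240 None 250 (np.int64(248), np.int64(253)) 260 (np.int64(231), np.int64(271)) 270 (np.int64(231), np.int64(271)) 280 None 290 None 300 (np.int64(233), np.int64(270)) 310 None
```

```bash
python3 -m jog '[{"translation":[-0.06,0.01,0],"twist":0,"claw":23},{"translation":[-0.06,0.01,0],"twist":0,"claw":23},{"translation":[-0.06,0,0],"twist":0,"claw":23},{"translation":[-0.06,0,0],"twist":0,"claw":23},{"translation":[-0.06,0,0],"twist":0,"claw":23},{"translation":[-0.06,0,0],"twist":0,"claw":23},{"translation":[-0.06,0,0],"twist":0,"claw":23},{"translation":[0,0,0],"twist":0,"claw":23},{"translation":[0,0,0],"twist":0,"claw":23},{"translation":[0,0,0],"twist":0,"claw":23}]'
python3 -m jog '[{"translation":[-0.04,0,0],"twist":0,"claw":23},{"translation":[-0.04,0,0],"twist":0,"claw":23},{"translation":[-0.04,0,0],"twist":0,"claw":23},{"translation":[0,0,0],"twist":0,"claw":23},{"translation":[0,0,0],"twist":0,"claw":23}]'
python3 - <<'E'
from fit import *
s=r.get_state();p=[.632,-.0565,-.029];print(inv(p,s["tool_pos"]).round(4),s["opening"]*88,np.round(s["contact_force"],1))
E
```

```text
clock: 12.03
tool_pos: [0.5932, -0.0556, 0.0807]
eef_rot: [0.015, 1.0, 0.0, 0.0]
contact_force: [-1.1, -0.3, -0.8]
opening: 0.231
clock: 12.45
tool_pos: [0.598, -0.0558, 0.0807]
eef_rot: [0.015, 1.0, 0.0, 0.0]
contact_force: [-1.6, 1.1, -0.9]
opening: 0.231
[-0.0341 -0.0003  0.0807] 20.3513308152045 [-1.6  1.1 -0.9]
```

```bash
python3 -m jog '[{"translation":[-0.03,0,0],"twist":0,"claw":23},{"translation":[-0.03,0,0],"twist":0,"claw":23},{"translation":[0,0,0],"twist":0,"claw":23},{"translation":[0,0,0],"twist":0,"claw":23},{"translation":[0,0,0],"twist":0,"claw":23}]'
```

```text
clock: 12.87
tool_pos: [0.5978, -0.0558, 0.0806]
eef_rot: [0.015, 1.0, -0.0, -0.002]
contact_force: [-7.7, 0.4, 3.4]
opening: 0.23
```

```bash
python3 -m jog '[{"translation":[-0.03,0,0],"twist":0,"claw":23},{"translation":[-0.03,0,0],"twist":0,"claw":23},{"translation":[0,0,0],"twist":0,"claw":23},{"translation":[0,0,0],"twist":0,"claw":23},{"translation":[0,0,0],"twist":0,"claw":23}]'
```

```text
clock: 13.28
tool_pos: [0.5976, -0.0559, 0.0805]
eef_rot: [0.015, 1.0, -0.001, -0.005]
contact_force: [-12.9, 0.8, 8.5]
opening: 0.232
```

Stopped dead where the geometry says home (x -34 mm), force rising to 13 N. Backing out and checking.

```bash
python3 -m jog '[{"translation":[0.2,0,0],"twist":0,"claw":23},{"translation":[0.4,0,0],"twist":0,"claw":23},{"translation":[0.5,0,0],"twist":0,"claw":23},{"translation":[0.5,0,0],"twist":0,"claw":23},{"translation":[0.5,0,0],"twist":0,"claw":23},{"translation":[0,0,0],"twist":0,"claw":23},{"translation":[0,0,0],"twist":0,"claw":23},{"translation":[0,0,-0.8],"twist":0,"claw":50},{"translation":[0,0,-0.8],"twist":0,"claw":50},{"translation":[0,0,-0.8],"twist":0,"claw":50},{"translation":[0,0,-0.4],"twist":0,"claw":50},{"translation":[0,0,0],"twist":0,"claw":50},{"translation":[0,0,0],"twist":0,"claw":50},{"translation":[0,0,0],"twist":0,"claw":50}]'
python3 - <<'E'
from fit import *
s=r.get_state();p=[.632,-.0565,-.029];print(inv(p,s["tool_pos"]).round(4),s["opening"]*88,np.round(s["contact_force"],1))
d=cam("wrist");e=cam("top");f=cam("scene")
hv=cv2.cvtColor(d["img"],cv2.COLOR_RGB2HSV)
m=cv2.inRange(hv,(0,150,60),(6,255,255))|cv2.inRange(hv,(174,150,60),(180,255,255));m[:200]=0
y,x=np.nonzero(m)
for rr in(230,245,260):
  c=x[y==rr]
  if len(c): print(rr,c.min(),c.max(),inv(p,at_z(d,rr,c.mean(),.09)).round(4))
print(proj(d,S(p,[[-.0265,0,.1215],[-.0265,0,.045]])).round(),)
A=cv2.resize(d["img"][150:350,100:400],(600,400))
B=cv2.resize(f["img"][170:270,180:310],(390,300))
C=np.zeros((400,390,3),np.uint8);C[:300]=B
cv2.imwrite("pics/c6.png",cv2.resize(np.hstack([A,C]),(800,323))[:,:,::-1])
E
```

```text
clock: 14.45
tool_pos: [0.5192, -0.0535, 0.1922]
eef_rot: [0.015, 1.0, 0.0, 0.0]
contact_force: [-0.2, -0.1, -0.3]
opening: 0.5
[-0.1128 -0.0003  0.1922] 44.01012451685972 [-0.2 -0.1 -0.3]
[[252. 310.]
 [252. 261.]]
```

View pics/c6.png

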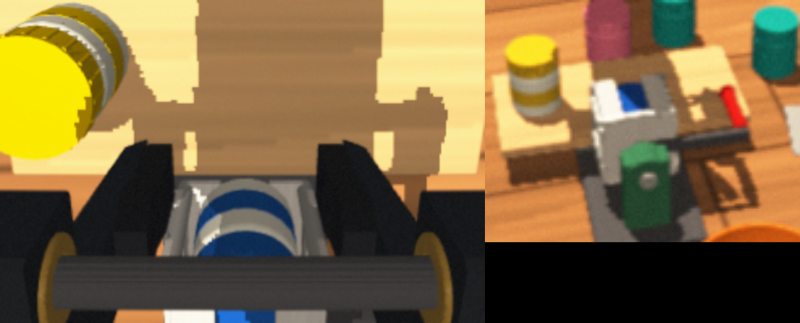

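Jar sits in the cradle, behind the two posts; the yellow jar is untouched. Now to the handle.

```bash
python3 -m jog '[{"translation":[-0.56,0.57,0],"twist":0,"claw":50},{"translation":[-0.56,0.57,0],"twist":0,"claw":50},{"translation":[-0.56,0.57,0],"twist":0,"claw":50},{"translation":[-0.56,0.57,0],"twist":0,"claw":50},{"translation":[-0.56,0.58,0],"twist":0,"claw":50},{"translation":[0,0,0],"twist":0,"claw":50},{"translation":[0,0,0],"twist":0,"claw":50},{"translation":[0,0,0],"twist":0,"claw":50}]'
python3 - <<'E'
from fit import *
s=r.get_state();p=[.632,-.0565,-.029];print(inv(p,s["tool_pos"]).round(4))
d=cam("wrist");save(d,"w7.png");hv=cv2.cvtColor(d["img"],cv2.COLOR_RGB2HSV)
m=cv2.inRange(hv,(0,150,60),(6,255,255))|cv2.inRange(hv,(174,150,60),(180,255,255))
y,x=np.nonzero(m);
for rr in sorted(set(y))[::8]:
  c=x[y==rr];c=c[(c>180)&(c<340)]
  if len(c): print(rr,c.min(),c.max(),inv(p,at_z(d,rr,c.mean(),.088)).round(4))
e=cam("top");hv=cv2.cvtColor(e["img"],cv2.COLOR_RGB2HSV)[140:190,225:255]
E
```

```text
clock: 15.27
tool_pos: [0.633, 0.0568, 0.1915]
eef_rot: [0.015, 1.0, -0.001, -0.001]
contact_force: [-0.2, -0.6, -0.3]
opening: 0.501
[-0.0023  0.1132  0.1915]
154 247 259 [-0.0341  0.1142  0.088 ]
162 242 264 [-0.0278  0.1142  0.088 ]
170 244 262 [-0.0214  0.1142  0.088 ]
178 244 262 [-0.015   0.1142  0.088 ]
186 244 262 [-0.0084  0.1143  0.088 ]
194 244 262 [-0.0018  0.1143  0.088 ]
202 244 262 [0.005  0.1143 0.088 ]
210 244 262 [0.0119 0.1143 0.088 ]
218 244 262 [0.0188 0.1143 0.088 ]
226 244 262 [0.0259 0.1143 0.088 ]
234 244 262 [0.0331 0.1143 0.088 ]
```

```bash
python3 -m jog '[{"translation":[0,0.02,0.6],"twist":0,"claw":50},{"translation":[0,0,0.6],"twist":0,"claw":50},{"translation":[0,0,0.6],"twist":0,"claw":50},{"translation":[0,0,0.6],"twist":0,"claw":50},{"translation":[0,0,0.5],"twist":0,"claw":50},{"translation":[0,0,0],"twist":0,"claw":50},{"translation":[0,0,0],"twist":0,"claw":50},{"translation":[0,0,0],"twist":0,"claw":50},{"translation":[0,0,0],"twist":0,"claw":10},{"translation":[0,0,0],"twist":0,"claw":10},{"translation":[0,0,0],"twist":0,"claw":10},{"translation":[0,0,0],"twist":0,"claw":10},{"translation":[0,0,0],"twist":0,"claw":10},{"translation":[0,0,0],"twist":0,"claw":10},{"translation":[0,0,0],"twist":0,"claw":10}]' 30
python3 - <<'E'
from fit import *
s=r.get_state();p=[.632,-.0565,-.029];print(inv(p,s["tool_pos"]).round(4),s["opening"]*88,np.round(s["contact_force"],1),np.round(s["q"],2))
E
```

```text
clock: 16.62
tool_pos: [0.6343, 0.0582, 0.0772]
eef_rot: [0.015, 1.0, -0.0, 0.0]
contact_force: [-1.0, -0.7, 5.2]
opening: 0.171
[-0.001   0.1147  0.0772] 15.014289589632925 [-1.  -0.7  5.2] [ 0.    0.93 -0.31  1.64  0.42  0.64  1.01]
```

```bash
python3 -m jog '[{"translation":[0,-0.016,-0.15],"twist":0,"claw":10},{"translation":[0,-0.016,-0.15],"twist":0,"claw":10},{"translation":[0,-0.016,-0.15],"twist":0,"claw":10},{"translation":[0,-0.016,-0.15],"twist":0,"claw":10},{"translation":[0,-0.046,-0.143],"twist":0,"claw":10},{"translation":[0,-0.046,-0.143],"twist":0,"claw":10},{"translation":[0,-0.046,-0.143],"twist":0,"claw":10},{"translation":[0,-0.046,-0.143],"twist":0,"claw":10},{"translation":[0,-0.075,-0.13],"twist":0,"claw":10},{"translation":[0,-0.075,-0.13],"twist":0,"claw":10},{"translation":[0,-0.075,-0.13],"twist":0,"claw":10},{"translation":[0,-0.075,-0.13],"twist":0,"claw":10},{"translation":[0,-0.1,-0.112],"twist":0,"claw":10},{"translation":[0,-0.1,-0.112],"twist":0,"claw":10},{"translation":[0,-0.1,-0.112],"twist":0,"claw":10},{"translation":[0,-0.1,-0.112],"twist":0,"claw":10},{"translation":[0,-0.122,-0.088],"twist":0,"claw":10},{"translation":[0,-0.122,-0.088],"twist":0,"claw":10},{"translation":[0,-0.122,-0.088],"twist":0,"claw":10},{"translation":[0,-0.122,-0.088],"twist":0,"claw":10}]' 40
cat > ang.py <<'E'
from fit import *
s=r.get_state();p=[.632,-.0565,-.029];a=inv(p,s["tool_pos"]);y,z=a[1],a[2]-.0772
print(s["clock"],a.round(4),"ang",np.degrees(np.arctan2(z,y)).round(1),"rad",np.hypot(y,z).round(4),s["opening"]*88,np.round(s["contact_force"],1))
E
python3 ang.py
```

```text
clock: 18.28
tool_pos: [0.6324, 0.0007, 0.1769]
eef_rot: [0.015, 1.0, 0.0, 0.0]
contact_force: [3.8, 2.4, -1.4]
opening: 0.17
18.2833 [-0.0012  0.0572  0.1769] ang 60.2 rad 0.1149 14.938971437519555 [ 3.8  2.4 -1.4]
```

Tracks well (60.2°, radius 114.9 mm).

```bash
python3 -m jog '[{"translation":[0,-0.137,-0.061],"twist":0,"claw":10},{"translation":[0,-0.137,-0.061],"twist":0,"claw":10},{"translation":[0,-0.137,-0.061],"twist":0,"claw":10},{"translation":[0,-0.137,-0.061],"twist":0,"claw":10},{"translation":[0,-0.147,-0.031],"twist":0,"claw":10},{"translation":[0,-0.147,-0.031],"twist":0,"claw":10},{"translation":[0,-0.147,-0.031],"twist":0,"claw":10},{"translation":[0,-0.147,-0.031],"twist":0,"claw":10},{"translation":[0,-0.15,0],"twist":0,"claw":10},{"translation":[0,-0.15,0],"twist":0,"claw":10},{"translation":[0,-0.15,0],"twist":0,"claw":10},{"translation":[0,-0.15,0],"twist":0,"claw":10},{"translation":[0,-0.147,0.031],"twist":0,"claw":10},{"translation":[0,-0.147,0.031],"twist":0,"claw":10},{"translation":[0,-0.147,0.031],"twist":0,"claw":10},{"translation":[0,-0.147,0.031],"twist":0,"claw":10},{"translation":[0,-0.137,0.061],"twist":0,"claw":10},{"translation":[0,-0.137,0.061],"twist":0,"claw":10},{"translation":[0,-0.137,0.061],"twist":0,"claw":10},{"translation":[0,-0.137,0.061],"twist":0,"claw":10}]'; python3 ang.py
```

```text
clock: 19.95
tool_pos: [0.6289, -0.1155, 0.1762]
eef_rot: [0.015, 1.0, -0.001, 0.0]
contact_force: [4.0, 1.3, 1.7]
opening: 0.166
19.95 [-0.0014 -0.0591  0.1762] ang 120.8 rad 0.1153 14.615801422265816 [4.  1.3 1.7]
```

```bash
python3 -m jog '[{"translation":[0,-0.122,0.088],"twist":0,"claw":10},{"translation":[0,-0.122,0.088],"twist":0,"claw":10},{"translation":[0,-0.122,0.088],"twist":0,"claw":10},{"translation":[0,-0.122,0.088],"twist":0,"claw":10},{"translation":[0,-0.1,0.112],"twist":0,"claw":10},{"translation":[0,-0.1,0.112],"twist":0,"claw":10},{"translation":[0,-0.1,0.112],"twist":0,"claw":10},{"translation":[0,-0.1,0.112],"twist":0,"claw":10},{"translation":[0,-0.075,0.13],"twist":0,"claw":10},{"translation":[0,-0.075,0.13],"twist":0,"claw":10},{"translation":[0,-0.075,0.13],"twist":0,"claw":10},{"translation":[0,-0.075,0.13],"twist":0,"claw":10},{"translation":[0,-0.046,0.143],"twist":0,"claw":10},{"translation":[0,-0.046,0.143],"twist":0,"claw":10},{"translation":[0,-0.046,0.143],"twist":0,"claw":10},{"translation":[0,-0.046,0.143],"twist":0,"claw":10},{"translation":[0,-0.016,0.14],"twist":0,"claw":10},{"translation":[0,-0.016,0.14],"twist":0,"claw":10},{"translation":[0,-0.016,0.14],"twist":0,"claw":10},{"translation":[0,-0.01,0.1],"twist":0,"claw":10}]'; python3 ang.py
```

```text
clock: 21.62
tool_pos: [0.6272, -0.1717, 0.0789]
eef_rot: [0.015, 1.0, -0.0, 0.0]
contact_force: [4.8, -3.6, 1.8]
opening: 0.166
21.6167 [-0.0015 -0.1153  0.0789] ang 179.2 rad 0.1153 14.608450759107985 [ 4.8 -3.6  1.8]
```

```bash
python3 -m jog '[{"translation":[0,0,0.05],"twist":0,"claw":10},{"translation":[0,0,0.05],"twist":0,"claw":10},{"translation":[0,0,0.03],"twist":0,"claw":10},{"translation":[0,0,0],"twist":0,"claw":10},{"translation":[0,0,0],"twist":0,"claw":10}]'; python3 ang.py
```

```text
clock: 22.03
tool_pos: [0.6273, -0.1717, 0.0768]
eef_rot: [0.015, 1.0, -0.001, 0.0]
contact_force: [-1.2, -1.5, 19.8]
opening: 0.166
22.0333 [-0.0014 -0.1153  0.0768] ang -179.8 rad 0.1153 14.616531637674242 [-1.2 -1.5 19.8]
```

```bash
python3 -m jog '[{"translation":[0,0,0],"twist":0,"claw":10},{"translation":[0,0,0],"twist":0,"claw":10},{"translation":[0,0,0],"twist":0,"claw":10},{"translation":[0,0,0],"twist":0,"claw":10},{"translation":[0,0,0],"twist":0,"claw":10},{"translation":[0,0,0],"twist":0,"claw":10},{"translation":[0,0,0],"twist":0,"claw":10},{"translation":[0,0,0],"twist":0,"claw":10},{"translation":[0,0,0],"twist":0,"claw":10},{"translation":[0,0,0],"twist":0,"claw":10},{"translation":[0,0,0],"twist":0,"claw":10},{"translation":[0,0,0],"twist":0,"claw":10},{"translation":[0,0,0],"twist":0,"claw":10},{"translation":[0,0,0],"twist":0,"claw":10},{"translation":[0,0,0],"twist":0,"claw":10},{"translation":[0,0,0],"twist":0,"claw":10},{"translation":[0,0,0],"twist":0,"claw":10},{"translation":[0,0,0],"twist":0,"claw":10},{"translation":[0,0,0],"twist":0,"claw":10},{"translation":[0,0,0],"twist":0,"claw":10}]'
python3 -m jog '[{"translation":[0,0,0],"twist":0,"claw":10},{"translation":[0,0,0],"twist":0,"claw":10},{"translation":[0,0,0],"twist":0,"claw":10},{"translation":[0,0,0],"twist":0,"claw":10},{"translation":[0,0,0],"twist":0,"claw":10},{"translation":[0,0,0],"twist":0,"claw":10},{"translation":[0,0,0],"twist":0,"claw":10},{"translation":[0,0,0],"twist":0,"claw":10},{"translation":[0,0,0],"twist":0,"claw":10},{"translation":[0,0,0],"twist":0,"claw":10},{"translation":[0,0,0],"twist":0,"claw":10},{"translation":[0,0,0],"twist":0,"claw":10},{"translation":[0,0,0],"twist":0,"claw":10},{"translation":[0,0,0],"twist":0,"claw":10}]'; python3 ang.py
python3 - <<'E'
from fit import *
f=cam("scene");g=cam("top")
A=cv2.resize(f["img"][130:280,150:320],None,fx=3,fy=3)[:400];B=cv2.resize(g["img"][125:255,210:350],None,fx=2,fy=2)
C=np.zeros((A.shape[0],280,3),np.uint8);C[:260]=B
cv2.imwrite("pics/c8.png",np.hstack([A,C])[:,:,::-1])
E
```

```text
clock: 23.7
tool_pos: [0.6273, -0.1717, 0.0769]
eef_rot: [0.015, 1.0, -0.001, 0.0]
contact_force: [-1.0, -3.4, 19.1]
opening: 0.167
clock: 24.87
tool_pos: [0.6273, -0.1717, 0.0768]
eef_rot: [0.015, 1.0, -0.001, 0.0]
contact_force: [-1.5, -2.7, 19.2]
opening: 0.168
24.8667 [-0.0014 -0.1153  0.0768] ang -179.8 rad 0.1153 14.82256582099486 [-1.5 -2.7 19.2]
```

View pics/c8.png

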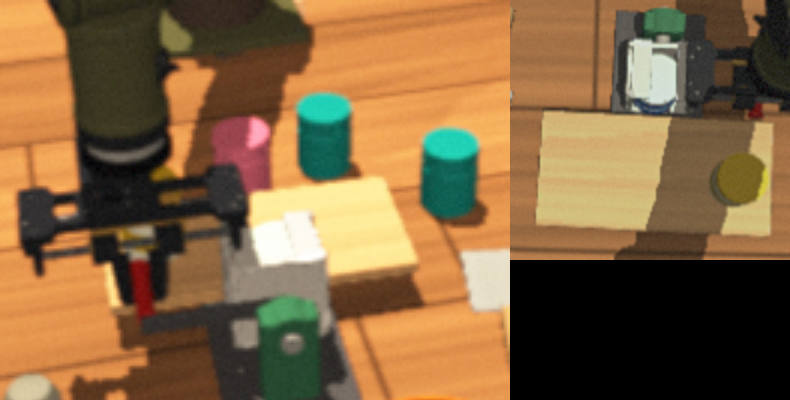

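Upside down at the stop (white jar bottom up, handle on the right), held 2.8 s. Swinging back.

```bash
python3 -m jog '[{"translation":[0,0.012,-0.15],"twist":0,"claw":10},{"translation":[0,0.016,-0.15],"twist":0,"claw":10},{"translation":[0,0.016,-0.15],"twist":0,"claw":10},{"translation":[0,0.016,-0.15],"twist":0,"claw":10},{"translation":[0,0.046,-0.143],"twist":0,"claw":10},{"translation":[0,0.046,-0.143],"twist":0,"claw":10},{"translation":[0,0.046,-0.143],"twist":0,"claw":10},{"translation":[0,0.046,-0.143],"twist":0,"claw":10},{"translation":[0,0.075,-0.13],"twist":0,"claw":10},{"translation":[0,0.075,-0.13],"twist":0,"claw":10},{"translation":[0,0.075,-0.13],"twist":0,"claw":10},{"translation":[0,0.075,-0.13],"twist":0,"claw":10},{"translation":[0,0.1,-0.112],"twist":0,"claw":10},{"translation":[0,0.1,-0.112],"twist":0,"claw":10},{"translation":[0,0.1,-0.112],"twist":0,"claw":10},{"translation":[0,0.1,-0.112],"twist":0,"claw":10},{"translation":[0,0.122,-0.1],"twist":0,"claw":10},{"translation":[0,0.122,-0.1],"twist":0,"claw":10},{"translation":[0,0.122,-0.1],"twist":0,"claw":10},{"translation":[0,0.122,-0.1],"twist":0,"claw":10}]'; python3 ang.py
python3 -m jog '[{"translation":[0,0.137,-0.061],"twist":0,"claw":10},{"translation":[0,0.137,-0.061],"twist":0,"claw":10},{"translation":[0,0.137,-0.061],"twist":0,"claw":10},{"translation":[0,0.137,-0.061],"twist":0,"claw":10},{"translation":[0,0.147,-0.031],"twist":0,"claw":10},{"translation":[0,0.147,-0.031],"twist":0,"claw":10},{"translation":[0,0.147,-0.031],"twist":0,"claw":10},{"translation":[0,0.147,-0.031],"twist":0,"claw":10},{"translation":[0,0.15,0],"twist":0,"claw":10},{"translation":[0,0.15,0],"twist":0,"claw":10},{"translation":[0,0.15,0],"twist":0,"claw":10},{"translation":[0,0.15,0],"twist":0,"claw":10},{"translation":[0,0.147,0.031],"twist":0,"claw":10},{"translation":[0,0.147,0.031],"twist":0,"claw":10},{"translation":[0,0.147,0.031],"twist":0,"claw":10},{"translation":[0,0.147,0.031],"twist":0,"claw":10},{"translation":[0,0.137,0.061],"twist":0,"claw":10},{"translation":[0,0.137,0.061],"twist":0,"claw":10},{"translation":[0,0.137,0.061],"twist":0,"claw":10},{"translation":[0,0.137,0.061],"twist":0,"claw":10}]'; python3 ang.py
```

```text
clock: 26.63
tool_pos: [0.6289, -0.1158, 0.176]
eef_rot: [0.016, 1.0, -0.001, 0.0]
contact_force: [5.6, -3.4, 0.4]
opening: 0.169
26.6333 [-0.0014 -0.0594  0.176 ] ang 121.0 rad 0.1152 14.904384260855597 [ 5.6 -3.4  0.4]
clock: 28.3
tool_pos: [0.6325, 0.0021, 0.1761]
eef_rot: [0.015, 1.0, 0.001, 0.0]
contact_force: [4.9, -1.2, 2.4]
opening: 0.168
28.3 [-0.0012  0.0586  0.1761] ang 59.3 rad 0.1149 14.80652655136322 [ 4.9 -1.2  2.4]
```

```bash
python3 -m jog '[{"translation":[0,0.12,0.088],"twist":0,"claw":10},{"translation":[0,0.12,0.088],"twist":0,"claw":10},{"translation":[0,0.12,0.088],"twist":0,"claw":10},{"translation":[0,0.12,0.088],"twist":0,"claw":10},{"translation":[0,0.1,0.112],"twist":0,"claw":10},{"translation":[0,0.1,0.112],"twist":0,"claw":10},{"translation":[0,0.1,0.112],"twist":0,"claw":10},{"translation":[0,0.1,0.112],"twist":0,"claw":10},{"translation":[0,0.073,0.13],"twist":0,"claw":10},{"translation":[0,0.073,0.13],"twist":0,"claw":10},{"translation":[0,0.073,0.13],"twist":0,"claw":10},{"translation":[0,0.073,0.13],"twist":0,"claw":10},{"translation":[0,0.044,0.143],"twist":0,"claw":10},{"translation":[0,0.044,0.143],"twist":0,"claw":10},{"translation":[0,0.044,0.143],"twist":0,"claw":10},{"translation":[0,0.044,0.143],"twist":0,"claw":10},{"translation":[0,0.014,0.14],"twist":0,"claw":10},{"translation":[0,0.014,0.14],"twist":0,"claw":10},{"translation":[0,0.014,0.14],"twist":0,"claw":10},{"translation":[0,0.01,0.1],"twist":0,"claw":10}]'; python3 ang.py
python3 -m jog '[{"translation":[0,0,0.05],"twist":0,"claw":10},{"translation":[0,0,0.05],"twist":0,"claw":10},{"translation":[0,0,0],"twist":0,"claw":10},{"translation":[0,0,0],"twist":0,"claw":10}]'; python3 ang.py
```

```text
clock: 29.97
tool_pos: [0.6342, 0.0581, 0.0789]
eef_rot: [0.015, 1.0, 0.001, 0.0]
contact_force: [5.8, 3.3, 2.0]
opening: 0.166
29.9667 [-0.0012  0.1146  0.0789] ang 0.9 rad 0.1146 14.648549594605356 [5.8 3.3 2. ]
clock: 30.3
tool_pos: [0.6342, 0.0581, 0.077]
eef_rot: [0.015, 1.0, 0.001, 0.001]
contact_force: [2.6, 1.4, 12.9]
opening: 0.17
30.3 [-0.0011  0.1146  0.077 ] ang -0.1 rad 0.1146 14.952562332601307 [ 2.6  1.4 12.9]
```

```bash
python3 -m jog '[{"translation":[0,0,0],"twist":0,"claw":50},{"translation":[0,0,0],"twist":0,"claw":50},{"translation":[0,0,0],"twist":0,"claw":50},{"translation":[0,0,0],"twist":0,"claw":50},{"translation":[0,0,0],"twist":0,"claw":50},{"translation":[0,0,0],"twist":0,"claw":50},{"translation":[0,0,-0.4],"twist":0,"claw":50},{"translation":[0,0,-0.6],"twist":0,"claw":50},{"translation":[0,0,-0.8],"twist":0,"claw":50},{"translation":[0,0,-0.8],"twist":0,"claw":50},{"translation":[0,0,-0.8],"twist":0,"claw":50},{"translation":[0,0,0],"twist":0,"claw":50},{"translation":[0,0,0],"twist":0,"claw":50},{"translation":[0.8,0.4,0],"twist":0,"claw":50},{"translation":[0.8,0.4,0],"twist":0,"claw":50},{"translation":[0.8,0.4,0],"twist":0,"claw":50},{"translation":[0,0,0],"twist":0,"claw":50},{"translation":[0,0,0],"twist":0,"claw":50},{"translation":[0,0,0],"twist":0,"claw":50}]'
python3 - <<'E'
from fit import *
f=cam("scene");g=cam("top");d=cam("wrist");p=[.632,-.0565,-.029]
for k in("handle","pocket","blue_jar_mid"):
  for c,D in(("scene",f),("top",g),("wrist",d)):
    for o in r.spot_point(k,c)[:1]: print(k,c,round(o["confidence"],2),inv(p,at_z(D,*o["location"],.085)).round(3))
A=cv2.resize(f["img"][150:270,170:320],(450,360));B=cv2.resize(d["img"],(350,262))
C=np.zeros((360,350,3),np.uint8);C[:262]=B
cv2.imwrite("pics/c9.png",np.hstack([A,C])[:,:,::-1])
E
```

```text
clock: 31.88
tool_pos: [0.5395, 0.1072, 0.2109]
eef_rot: [0.015, 1.0, -0.0, -0.001]
contact_force: [-0.4, 0.3, -0.3]
opening: 0.496
handle scene 0.52 [-0.007  0.112  0.085]
handle top 0.62 [0.002 0.119 0.085]
handle wrist 0.57 [0.007 0.114 0.085]
pocket scene 0.81 [ 0.    -0.008  0.085]
pocket top 0.68 [0.001 0.006 0.085]
blue_jar_mid scene 0.91 [-0.213  0.097  0.085]
blue_jar_mid top 0.73 [-0.233  0.011  0.085]
blue_jar_mid wrist 0.8 [-0.23   0.033  0.085]
```

View pics/c9.png

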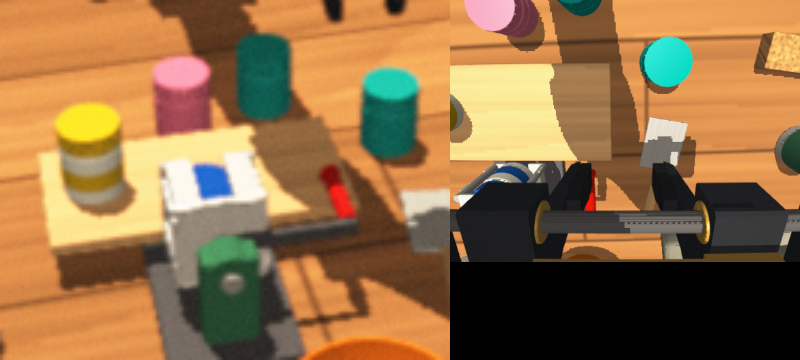

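The cradle is upright with the blue lid up inside it, the handle is level on the left and the gripper is clear, with the yellow jar still in place. Handing in.

```bash
python3 -c "
from plant import r
print(r.finish_job())"
```

```text
the job is handed in; nothing more can be done
None
```

The job is done and handed in at about 32 s on the robot's clock; no verdict was reported.

- **Jar into the cradle:** I slid the blue-lidded jar along the ledge and pushed it in until it stopped. The stop was at the computed home position, with the push force rising to 13 N.
- **Turning over:** I swung the cradle over by its red handle at about 0.6 rad/s to the upside-down stop and held it there for 2.8 s. I then swung it back to the upright stop, let go and drew clear.
- **Last checks:** The pictures show the cradle upright with the blue lid up inside it, the handle level on the left and the yellow jar in place. The force on the tool is near zero.

**What went wrong or disagreed:**
- **First insertion:** It failed. As I let go, the fingers dragged the jar back about 40 mm along the ledge. It stayed upright and I pushed it in again from behind.
- **Networks:** `blue_jar_mid` kept reporting the turquoise and pink look-alikes, so I located the jar by its lid colour and the pictures instead.
- **Other things on the bench:** I looked for changes only in the last picture and did not re-measure their positions.

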